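# Eject the tool battery and catch it with the other finger

### The job

Press the black ejector paddle of the battery charging dock down with one fingertip, and catch the battery that pops out with the other finger, in front of it, before it rolls off the end of the dock. Finish while holding it so: one finger keeps the paddle down, the other blocks the battery, which rests against it on the rollers. Do not grip, lift or tip the battery, and leave the tape measure and padlock beside the dock where they are.

Things in the scene. Friction and masses are not known exactly. Their poses are not given: they have to be found in the camera images.
- dock: Fixed grey plastic charging dock, 264 mm long (x -110 to +154 mm), 100 mm wide (y), with the paddle's box on its right (-y) side. Origin on the bench under the dock; x points uphill to its rear tower (120 mm high), so the open low end is at -x; y is left seen from the low end; z up. Side guides at y = +-39.5 to +-45.5 mm stand 9 mm over the rollers.
- rollers (a point): Fixed point on the roller bed's middle line at dock x = -40 mm, level with the roller tops (38 mm above the bench), straight across from the paddle: the free space where a finger can stand in front of the battery. Free-turning rollers, 76 mm wide, run along the dock; their tops form a plane falling 10 degrees to -x, ending at x = -100 mm.
- gate (a point): Middle of the top edge of the steel gate, 50 x 4 mm, that stands 8 mm above the rollers (at dock x = -7 mm) just in front of the battery and holds it; it is one piece with the ejector and sinks as the paddle is pressed. A spring pusher behind the battery bears on it with about 3 N and follows it for 20 mm.
- battery: Loose black tool battery, 113 (x) x 76 (y) x 60 mm, about 0.55 kg, on the rollers, its x uphill. Origin: centre of its underside. Its flat front face, 56 mm from the origin at -x, is 42 mm high; the narrower rail on top is set back 18 mm. At the start the front is at dock x = -4 mm. Once freed it pops to -x at 0.1 to 0.3 m/s. Stop it 5 to 86 mm from its start; beyond that it is lost.
- paddle: Black ribbed ejector paddle beside the rollers, a plate 30 mm (x) by 26 mm (y) and 6 mm thick. Origin: centre of its top face, at x = -40 mm, y = -69.5 mm in the dock's frame and 71 mm above the bench when up; axes as the dock's. It goes straight down 16 mm to its stop against a spring (2.4 N, at the stop 5.6 N, plus up to 3 N gate friction) and springs up when let go. 8 mm down frees the battery.
- tape_measure: Yellow and black tape measure, 41 x 89 x 65 mm, standing to the right of the dock; leave it alone. Origin: centre of its underside.
- padlock: Brass padlock lying flat, 69 x 42 x 21 mm, to the left of the dock's low end; leave it alone. Origin: centre of its underside.

How it is judged:
By the outcome, as a careful person would: the job done as asked, in the order asked, and still so for the second after the job is handed in, while the arm keeps its last pose, push and grip.
It also fails if it takes over 32 s, if anything falls off the work surface, if the arm or the gripper's body presses on something with over 40 N, if the wrist force passes 120 N, or if a joint passes its speed limit or range.

### The arm

A 7-joint arm with a two-finger parallel gripper is mounted at the origin on a cart in front of the work surface, level with it; the furniture and walls round the work are solid. World frame = base frame: x ahead of the robot, y to its left, z up, the work surface at z = 0. Lengths are in m, angles in rad, forces in N, time in s.
With the tool pointing down it reaches from about 0.4 to 0.875 m from the base axis. Payload 19.3 kg.
Tool frame: the origin (TCP) lies on the centre line of the jaws, within the pads' length; the fingertips stand 25 mm ahead of it and the grasp point (between the pads) lies 6 mm ahead of it (tips_ahead is the distance from the TCP to the fingertips, in m); z points along the fingers, y is the direction in which the jaws open and shut (so a half turn about z gives the same grasp; the last joint's range is limited). The gripper opens to 85 mm and grips with 20 to 120 N. Pads are 22 mm wide; open, the fingers measure 114 mm over their backs; the gripper's body (76 mm by 85 mm) begins 54 mm behind the grasp point. The pads swing forward as they close: fully open they stand 13 mm farther back than shut.
Start: joints at [1.256, 0.521, -0.036, 1.599, 0.021, 1.021, -0.113], TCP at [0.151, -0.606, 0.256] pointing down, gripper open.
Joint ranges: [-2.91, 2.91], [-0.3, 2.13], [-1.5, 1.42], [0.17, 2.43], [-1.26, 4.41], [0.16, 1.93], [-2.52, 2.52]. Speed limits (rad/s): [1.89, 1.89, 2.39, 2.39, 3.01, 3.01, 3.01].

### API

Orientations are given as [roll, pitch, yaw] about the fixed x, y, z axes, in that order (R = Rz(yaw) Ry(pitch) Rx(roll)).
In Python, from workcell import observe, grab_frame, job_done, outline_of, tips_ahead gives the robot as it stands. The module is installed in compiled form; this text tells all that it offers.
- The arm moves only by the tool move_arm, never from a script. Its argument "motion" is a list of rows, each a list of 2 entries, a list of its own where there are three numbers: the shift along the world's x, y, z in mm, then the turn, a rotation vector about the world's x, y, z in rad. A call has 1 to 12 rows; each row is the pose to reach, as a shift and turn from the pose commanded when the call began; what a row does not reach only later rows make up. A row lasts 1/8 s, in which the tool goes at most 62.5 mm and 10.7 degrees, less where a joint would pass 70% of its speed; a pose out of reach is approached as far as the arm can. A call with a gripper value outside its range is refused whole. "jaw" is the finger opening in mm, from 0 to 85.4, set as the call begins (left out, the last holds). The fingers move at their own pace and stop on an object; "grip_force" is the grip in N (left out, the last holds). Time passes only in rows, so rows that repeat a pose let the fingers close. It gives the time, the measured TCP pose, the force and the opening at its end, in the units of the state.
- observe(): the state, without advancing time (a new reading comes with each control period).
- grab_frame(name): name is "scene" or "top" or "wrist"; returns a dict with "frame" (420x560x3 uint8, red, green, blue), "fx", "fy", "cx", "cy" (pixels), "T" (4x4, takes a point from camera to world coordinates); the wrist camera has in their place "mount" (4x4, takes a point from camera to tool coordinates, whose origin is the TCP and whose axes are the flange's). Camera axes: x right, y down, z forward; pixel columns grow to the right and rows downward; lengths in m; the calibration is good to about 2 mm. A picture is of the moment at which its call begins: read the wrist's pose just before it. There is no depth.
- job_done(): hands the job in, once; it reports no verdict.
Trained networks look in the newest picture that a camera, given by its name, has taken for a name from the list of things; names that differ only in an ending like _2 or _b are one class to them, and where a whole thing is asked for, a point or a joint stands for the part that bears it (a point fixed in the world has none). Each returns a list of dicts, best first, with "score" (0 to 1); they miss things now and then, are a little off and sometimes report something else, mostly with a low value. They report only what shows in the picture. A call takes as long as a camera call.
- outline_of(label, camera): "pixels" (420x560 bool, what is visible of it) and "pixel" ([column, row] in pixels, amid what is visible of it).
The state is a dict: "clock": time; "qpos": joint angles; "qd": joint speeds; "joint_efforts": joint torques, N m; "position": TCP position; "tool_rot": TCP orientation; "force": force on the tool from outside, world axes, zero at the start; "moment": the same for the moment, N m; "grip_width": finger opening in m.
Only numpy, scipy, OpenCV 4.12 (cv2) and the standard library are available. Lean on these libraries where they do the work, as an engineer would, in place of code of your own. Each camera call takes 0.05 s, during which the arm holds its last target.

## Working session

There is one attempt and no reset: what is moved stays moved. The work goes in short steps, Python scripts to look and compute and a tool call to move; the robot and the scene stay as the last step left them, time stands still between calls to the robot, and variables do not carry over. Pictures are saved under pics/ and viewed, and the job is handed in when it is done.

Besides the shell and the picture viewer there is one more tool, called after "Request:" as name(argument=value, ...), one argument or row to a line, values as JSON. move_arm: Moves the arm, as the interface text tells. Its arguments: {"type":"object","properties":{"motion":{"type":"array"},"jaw":{"type":"number"},"grip_force":{"type":"number"}},"required":["motion"]}

```bash
mkdir -p pics
cat > h.py <<'E'
import numpy as np, cv2
from workcell import *
def save(f,n): cv2.imwrite('pics/'+n+'.png', cv2.cvtColor(f['frame'],cv2.COLOR_RGB2BGR))
E
python3 - <<'E'
from h import *
print(observe(), tips_ahead() if callable(tips_ahead) else tips_ahead)
for c in ['scene','top','wrist']:
    f=grab_frame(c); save(f,c+'0')
    print(c,f['fx'],f['cx'],f['cy'],np.round(f.get('T',f.get('mount')),3).tolist())
    for l in ['dock','paddle','battery','gate','tape_measure','padlock']:
        for o in outline_of(l,c)[:2]: print(l,round(o['score'],2),np.round(o['pixel']),o['pixels'].sum())
E
```

```text
{'clock': 0.0, 'qpos': array([ 1.25577371,  0.52199792, -0.03630963,  1.59999989,  0.0212027 ,
        1.02110406, -0.11279638]), 'qd': array([-0.00083775, -0.0002701 , -0.00210244, -0.00289044, -0.00078158,
       -0.00074956, -0.00131617]), 'joint_efforts': array([ 2.61014893e-04, -9.27103615e+01,  1.98001519e+00, -3.69935381e+01,
        1.79228734e-02,  8.13302526e-03,  5.93361733e-05]), 'position': array([ 0.15137105, -0.60607524,  0.25573885]), 'tool_rot': array([-3.14047219e+00,  9.16306811e-05,  2.44802171e-01]), 'force': array([ 0.30082184,  0.13531007, -0.12843132]), 'moment': array([-0.02511735,  0.05610886,  0.03234473]), 'grip_width': 0.08530117182351606} 0.025
scene 425.96066331796953 279.65780704469154 209.11154394149614 [[0.779, -0.421, 0.465, 0.223], [-0.627, -0.54, 0.562, -0.757], [0.015, -0.729, -0.685, 0.641], [0.0, 0.0, 0.0, 1.0]]
dock 0.69 [272. 247.] 6836
paddle 0.87 [267. 263.] 371
battery 0.59 [294. 217.] 2718
battery 0.18 [272. 249.] 6805
tape_measure 0.73 [318. 285.] 1453
padlock 0.62 [222. 222.] 407
padlock 0.56 [295. 218.] 2710
top 444.5138541547197 279.48627777714216 208.64482088905817 [[-0.038, -0.977, 0.209, 0.443], [-0.999, 0.037, -0.005, -0.291], [-0.003, -0.209, -0.978, 0.89], [0.0, 0.0, 0.0, 1.0]]
dock 0.61 [297. 256.] 5695
paddle 0.77 [324. 270.] 236
battery 0.94 [300. 216.] 2463
gate 0.83 [322. 266.] 290
gate 0.72 [298. 259.] 5427
tape_measure 0.93 [356. 236.] 885
padlock 0.84 [228. 258.] 520
wrist 345.089419117771 283.76616708417373 213.02694243059537 [[0.0, -0.965, -0.261, 0.067], [1.0, 0.0, -0.0, 0.0], [0.0, -0.261, 0.965, -0.118], [0.0, 0.0, 0.0, 1.0]]
```

Run:
```python
import cv2
for c,(x0,x1,y0,y1) in {'scene':(180,380,150,320),'top':(190,400,150,320)}.items():
    i=cv2.imread(f'pics/{c}0.png')[y0:y1,x0:x1]; i=cv2.resize(i,None,fx=3.5,fy=3.5,interpolation=cv2.INTER_CUBIC)
    cv2.imwrite(f'pics/{c}0c.png',i)
```

```text
(no output)
```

View pics/scene0.png

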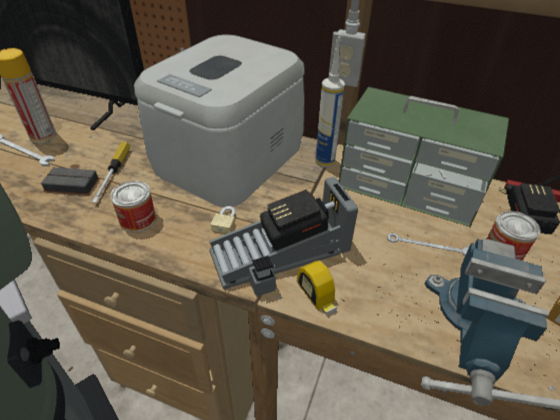

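View pics/top0.png

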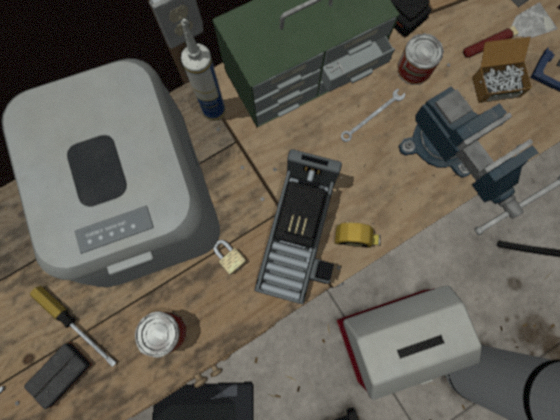

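```bash
ls pics
```

```text
scene0.png
scene0c.png
top0.png
top0c.png
wrist0.png
```

View pics/scene0c.png

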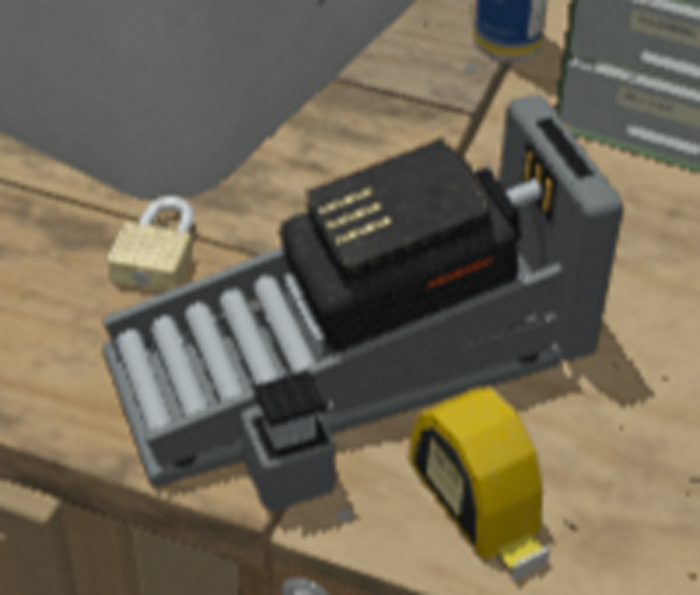

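View pics/top0c.png

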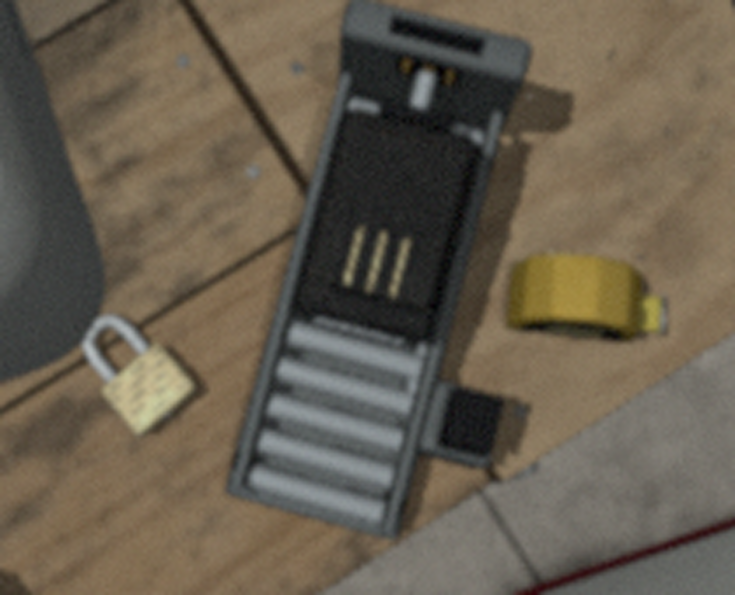

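View pics/wrist0.png

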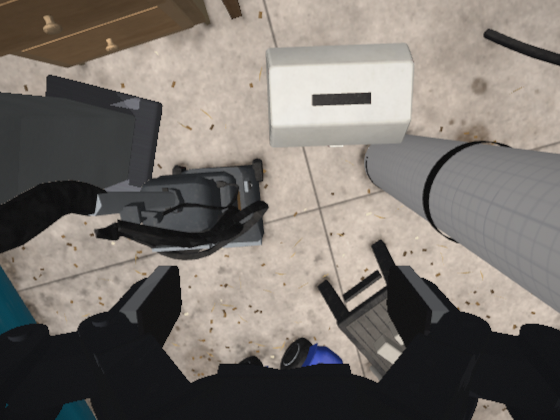

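```bash
cat > fit.py <<'E'
from h import *
from scipy.optimize import least_squares
F={c:grab_frame(c) for c in ['top','scene']}
def proj(c,P):
    f=F[c];T=np.linalg.inv(f['T']);p=(T[:3,:3]@np.atleast_2d(P).T).T+T[:3,3]
    return np.c_[f['fx']*p[:,0]/p[:,2]+f['cx'],f['fy']*p[:,1]/p[:,2]+f['cy']]
def w(p,P):
    P=np.atleast_2d(P)/1000.;c,s=np.cos(p[2]),np.sin(p[2])
    return np.c_[p[0]+c*P[:,0]-s*P[:,1],p[1]+s*P[:,0]+c*P[:,1],P[:,2]]
t10=np.tan(np.radians(10)); zr=lambda x:38+(x+40)*t10
E
python3 - <<'E'
from fit import *
obs=[]
for c in F:
    o=outline_of('paddle',c)[0]; m=o['pixels']; ys,xs=np.where(m); print(c,xs.mean(),ys.mean())
# bounds
T=lambda x,y:(190+x/3.5,150+y/3.5); S=lambda x,y:(180+x/3.5,150+y/3.5)
L=[('top',[-40,-69.5,71],T(472,420),2),('scene',[-40,-69.5,71],S(288,396),2),
('top',[-110,48,30],T(232,492),.7),('top',[-110,-48,30],T(393,537),.7),
('scene',[-110,-48,15],S(153,480),.3),
('scene',[154,48,120],S(540,98),.7),('scene',[154,-48,120],S(620,207),.7),
('top',[154,48,120],T(348,2),.7),('top',[154,-48,120],T(530,42),.7)]
def r(p): return np.concatenate([(proj(c,w(p,P))[0]-q)*k for c,P,q,k in L])
s=min((least_squares(r,[.37,-.33,y]) for y in (0,1,2,-1)),key=lambda s:s.cost)
p=s.x;print(p,s.cost);print(np.round(r(p).reshape(-1,2),1))
np.save('p.npy',p)
for c,(x0,x1,y0,y1) in {'scene':(180,380,150,320),'top':(190,400,150,320)}.items():
    i=cv2.cvtColor(F[c]['frame'],cv2.COLOR_RGB2BGR)[y0:y1,x0:x1]; i=cv2.resize(i,None,fx=3.5,fy=3.5,interpolation=cv2.INTER_CUBIC)
    def line(Ps,col):
        q=(proj(c,w(p,Ps))-[x0,y0])*3.5; cv2.polylines(i,[np.int32(q)],True,col,1)
    line([[-55,-82.5,71],[-25,-82.5,71],[-25,-56.5,71],[-55,-56.5,71]],(0,0,255))
    line([[-110,y,zr(-110)+9] for y in(-45.5,45.5)]+[[120,y,zr(120)+9] for y in(45.5,-45.5)],(0,255,0))
    line([[-4,y,zr(-4)] for y in(-38,38)]+[[-11,y,zr(-4)+42] for y in(38,-38)],(255,0,255))
    line([[154,-50,120],[154,50,120],[140,50,120],[140,-50,120]],(255,255,0))
    cv2.imwrite(f'pics/{c}1f.png',i)
E
```

```text
top 322.73929961089493 268.3579766536965
scene 263.3359580052493 260.5564304461942
[ 0.55941625 -0.3209116  -0.29815536] 8.336826546607142
[[ 1.  -0.2]
 [-1.3  0.1]
 [-1.2  0.5]
 [ 0.8  0.8]
 [-0.7 -0.5]
 [-0.2 -1.5]
 [ 0.8 -1.4]
 [ 0.8 -1.9]
 [ 0.3 -0.9]]
```

View pics/top1f.png

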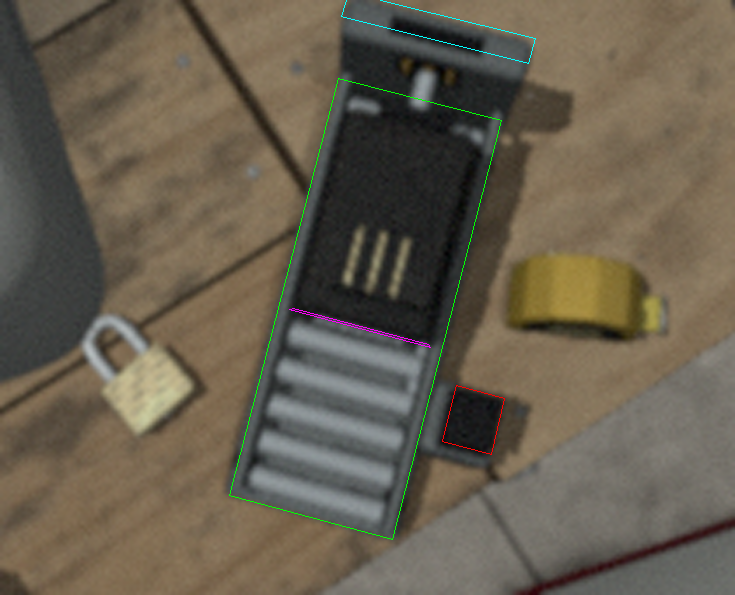

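View pics/scene1f.png

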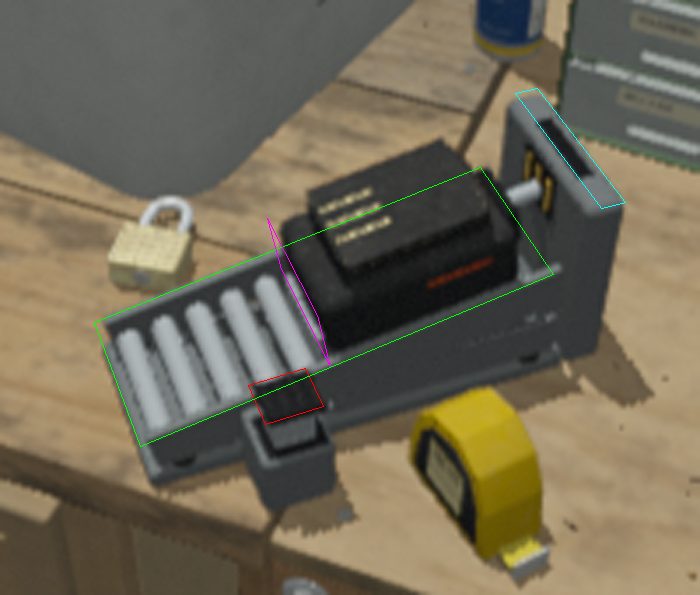

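Request:
move_arm(
  motion=[
    [[36,26,0],[0,0,-0.054]],
    [[72,53,0],[0,0,-0.109]],
    [[108,79,0],[0,0,-0.163]],
    [[144,106,0],[0,0,-0.217]],
    [[180,132,0],[0,0,-0.272]],
    [[216,158,0],[0,0,-0.326]],
    [[252,185,0],[0,0,-0.38]],
    [[288,211,0],[0,0,-0.434]],
    [[324,238,0],[0,0,-0.489]],
    [[360,264,0],[0,0,-0.543]],
    [[360,264,0],[0,0,-0.543]],
    [[360,264,0],[0,0,-0.543]],
  ],
  jaw=55,
)

```text
clock: 2.75
position: [0.5111, -0.3427, 0.2562]
tool_rot: [3.141, 0.0, -0.298]
force: [0.8, 0.0, -1.2]
grip_width: 0.0554
```

Run:
```python
from h import *
o=observe();print(o['clock'],o['position'],o['tool_rot'],o['grip_width'],tips_ahead() if callable(tips_ahead) else tips_ahead)
for c in ['scene','wrist','top']: save(grab_frame(c),c+'2')
```

```text
2.75 [ 0.51105674 -0.3426622   0.25620374] [ 3.14125604e+00  3.61564127e-04 -2.97958265e-01] 0.05535411414938086 0.025
```

View pics/wrist2.png

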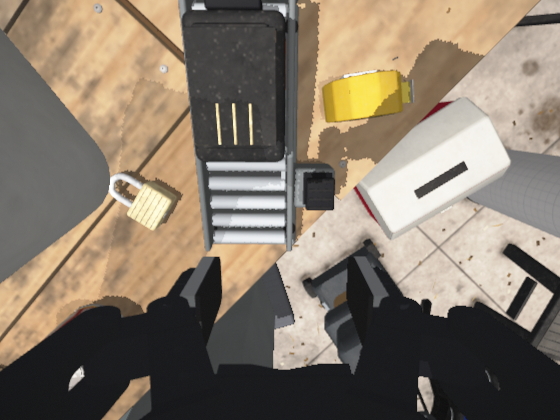

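View pics/scene2.png

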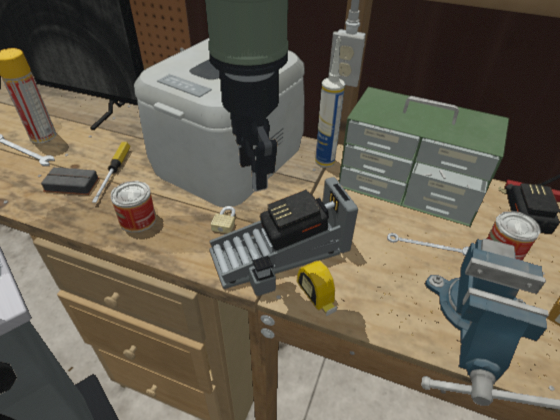

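Run:
```python
from fit import *
from scipy.spatial.transform import Rotation as R
o=observe(); f=grab_frame('wrist'); Tt=np.eye(4); Tt[:3,:3]=R.from_euler('xyz',o['tool_rot']).as_matrix(); Tt[:3,3]=o['position']
f['T']=Tt@f['mount']; F['wrist']=f
p=np.load('p.npy')
i=cv2.cvtColor(f['frame'],cv2.COLOR_RGB2BGR)[0:280,100:440]; i=cv2.resize(i,None,fx=2.1,fy=2.1,interpolation=cv2.INTER_CUBIC)
def line(Ps,col):
    q=(proj('wrist',w(p,Ps))-[100,0])*2.1; cv2.polylines(i,[np.int32(q)],True,col,1)
line([[-55,-82.5,71],[-25,-82.5,71],[-25,-56.5,71],[-55,-56.5,71]],(0,0,255))
line([[-110,y,zr(-110)+9] for y in(-45.5,45.5)]+[[120,y,zr(120)+9] for y in(45.5,-45.5)],(0,255,0))
line([[-4,y,zr(-4)] for y in(-38,38)]+[[-11,y,zr(-4)+42] for y in(38,-38)],(255,0,255))
cv2.imwrite('pics/wrist3f.png',i)
for l in ['paddle','tape_measure']:
    for c in ['wrist','top']:
      ol=outline_of(l,c)
      if not ol: continue
      a=ol[0]; ys,xs=np.where(a['pixels']); h=.071 if l=='paddle' else .065
      g=F[c]; d=g['T'][:3,:3]@np.array([(xs.mean()-g['cx'])/g['fx'],(ys.mean()-g['cy'])/g['fy'],1]); C=g['T'][:3,3]
      print(l,c,a['score'],xs.mean(),ys.mean(),C+d*(h-C[2])/d[2], w(p,[-40,-69.5,71]))
```

```text
tape_measure wrist 0.84 365.6883980840873 96.17509313464609 [ 0.57287903 -0.43479455  0.065     ] [[ 0.50076491 -0.37559496  0.071     ]]
```

View pics/wrist3f.png

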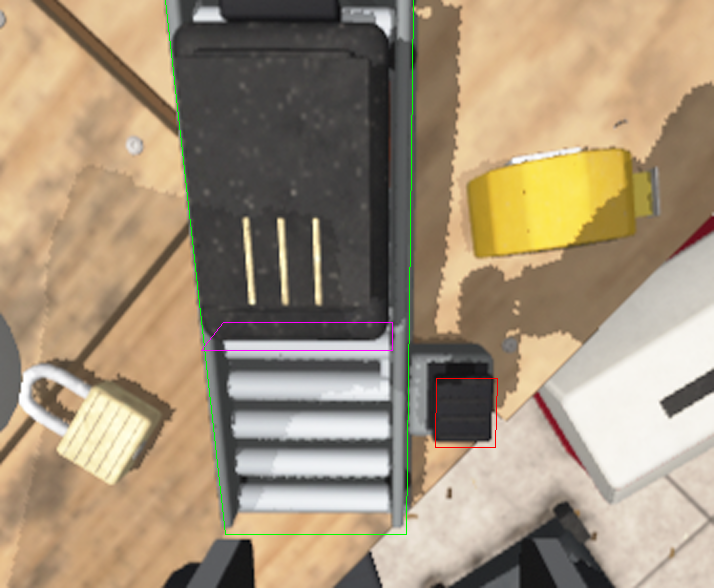

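Request:
move_arm(
  motion=[
    [[2,1,-20],[0,0,0]],
    [[2,1,-45],[0,0,0]],
    [[2,1,-75],[0,0,0]],
    [[2,1,-100],[0,0,0]],
    [[2,1,-120],[0,0,0]],
    [[2,1,-135],[0,0,0]],
    [[2,1,-145],[0,0,0]],
    [[2,1,-145],[0,0,0]],
    [[2,1,-145],[0,0,0]],
  ],
)

```text
clock: 4.38
position: [0.5137, -0.3416, 0.1119]
tool_rot: [3.141, -0.001, -0.298]
force: [-0.6, 0.3, 0.1]
grip_width: 0.0551
```

Run:
```python
from h import *
o=observe();print(o['clock'],o['position'],o['force'],o['grip_width'])
f=grab_frame('wrist'); save(f,'wrist4')
for c,(x0,x1,y0,y1) in {'scene':(180,380,120,290),'top':(230,380,170,310)}.items():
    i=cv2.cvtColor(grab_frame(c)['frame'],cv2.COLOR_RGB2BGR)[y0:y1,x0:x1]; cv2.imwrite(f'pics/{c}4.png',cv2.resize(i,None,fx=3.5,fy=3.5,interpolation=cv2.INTER_CUBIC))
```

```text
4.375 [ 0.51372037 -0.34155177  0.1118845 ] [-0.59306869  0.30717747  0.14614374] 0.05508098031207189
```

View pics/wrist4.png

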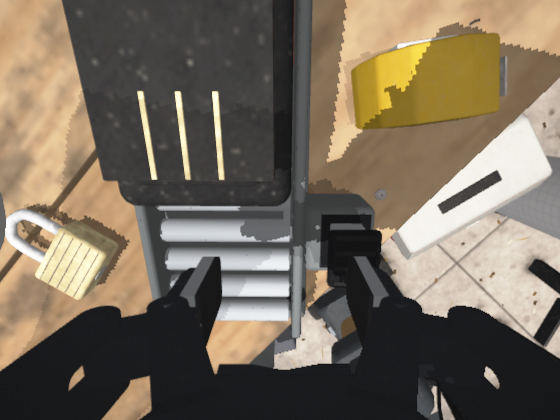

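View pics/scene4.png

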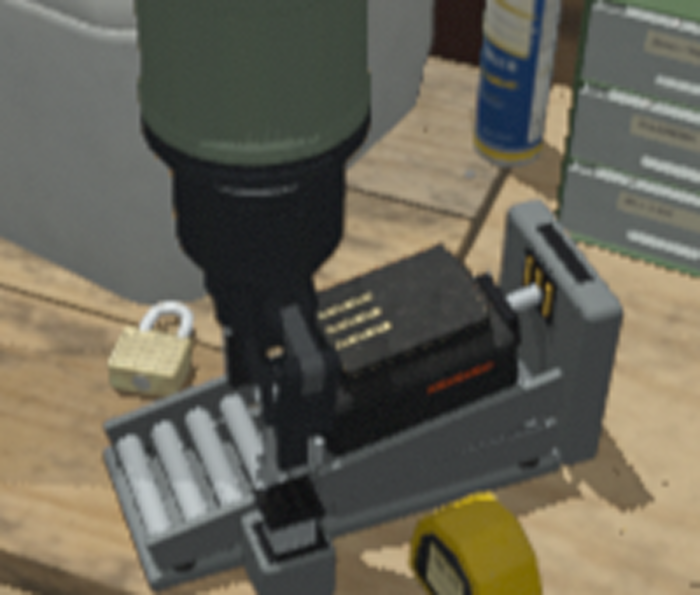

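View pics/top4.png

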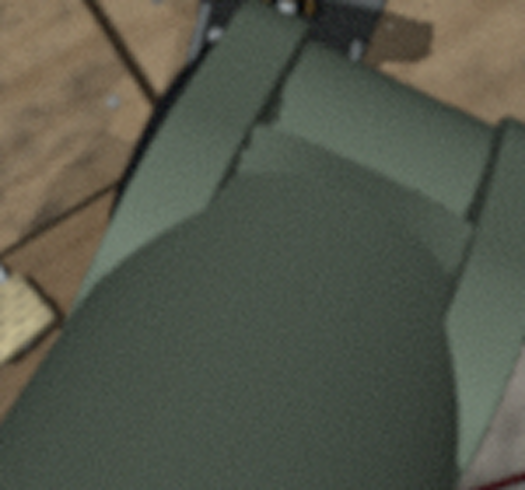

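Request:
move_arm(
  motion=[
    [[0,0,-5],[0,0,0]],
    [[0,0,-10],[0,0,0]],
    [[0,0,-14],[0,0,0]],
    [[0,0,-17],[0,0,0]],
    [[0,0,-19],[0,0,0]],
    [[0,0,-20],[0,0,0]],
    [[0,0,-20],[0,0,0]],
  ],
)

```text
clock: 5.4
position: [0.5134, -0.3414, 0.0914]
tool_rot: [-3.142, 0.0, -0.298]
force: [-0.0, 1.5, 0.9]
grip_width: 0.0548
```

Run:
```python
from h import *
o=observe();print(o['clock'],o['position'],o['force'],o['moment'],o['grip_width'])
f=grab_frame('wrist'); save(f,'wrist5')
for c,(x0,x1,y0,y1) in {'scene':(200,350,170,290)}.items():
    i=cv2.cvtColor(grab_frame(c)['frame'],cv2.COLOR_RGB2BGR)[y0:y1,x0:x1]; cv2.imwrite(f'pics/{c}5.png',cv2.resize(i,None,fx=5,fy=5,interpolation=cv2.INTER_CUBIC))
```

```text
5.4 [ 0.51342269 -0.34137402  0.09137961] [-0.03137014  1.53261726  0.88366697] [ 0.09441585  0.23525936 -0.0746129 ] 0.054833661268130406
```

View pics/wrist5.png

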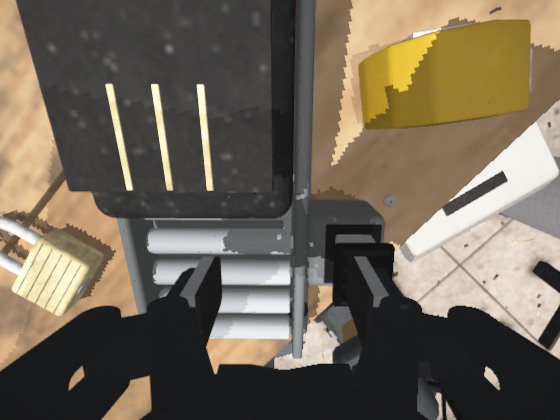

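View pics/scene5.png

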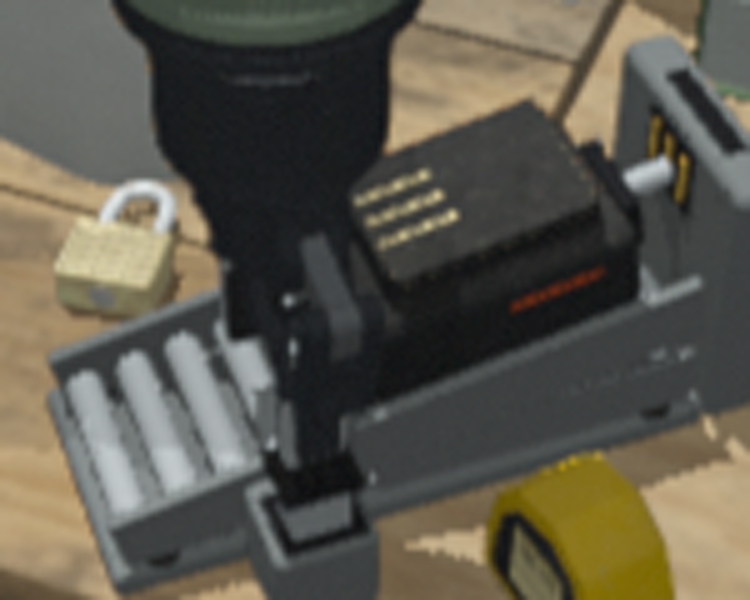

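Request:
move_arm(
  motion=[
    [[0,0,-2],[0,0,0]],
    [[0,0,-4],[0,0,0]],
    [[0,0,-5],[0,0,0]],
    [[0,0,-5],[0,0,0]],
    [[0,0,-5],[0,0,0]],
  ],
)

```text
clock: 6.12
position: [0.5134, -0.3413, 0.0862]
tool_rot: [-3.142, 0.0, -0.298]
force: [-0.8, 0.9, 2.9]
grip_width: 0.055
```

Run:
```python
from h import *
o=observe();print(o['clock'],o['position'],o['force'],o['moment'])
f=grab_frame('wrist'); save(f,'wrist6')
i=cv2.cvtColor(grab_frame('scene')['frame'],cv2.COLOR_RGB2BGR)[170:290,200:350]; cv2.imwrite(f'pics/scene6.png',cv2.resize(i,None,fx=5,fy=5,interpolation=cv2.INTER_CUBIC))
o=observe();print(o['clock'],o['position'],o['force'],o['moment'])
```

```text
6.125 [ 0.51343529 -0.34133806  0.08621562] [-0.81943855  0.92667175  2.87630223] [ 0.04157477  0.24333781 -0.0824661 ]
6.225 [ 0.51343866 -0.34133392  0.0862536 ] [-0.7517932   0.57565638  1.69686727] [ 0.03181851  0.26839101 -0.03443512]
```

View pics/scene6.png

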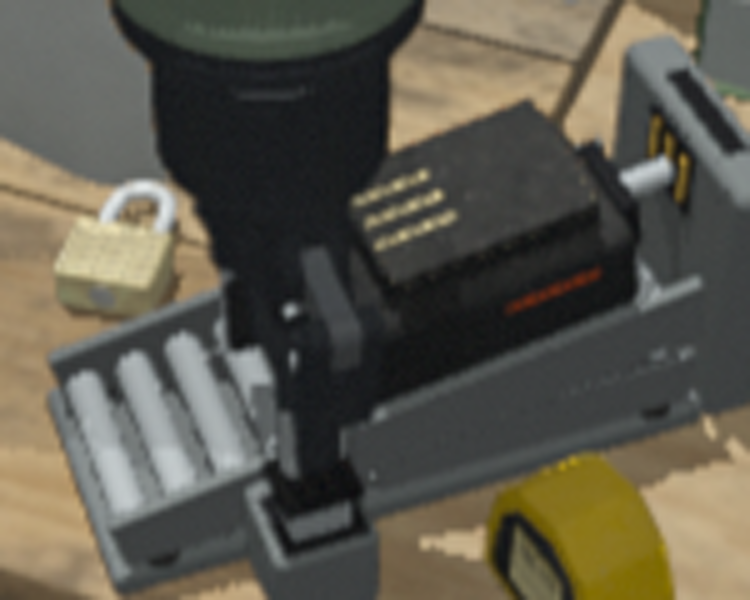

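View pics/wrist6.png

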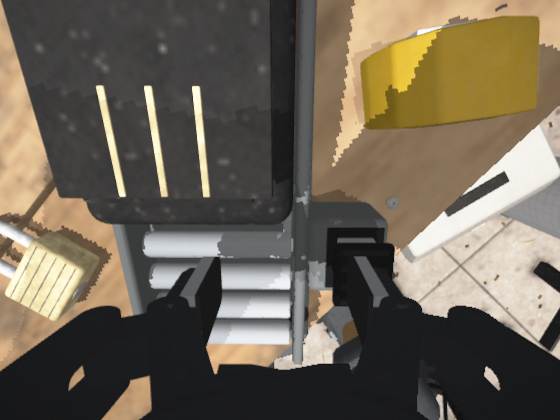

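Request:
move_arm(
  motion=[
    [[0,0,-2],[0,0,0]],
    [[0,0,-4],[0,0,0]],
    [[0,0,-6],[0,0,0]],
    [[0,0,-8],[0,0,0]],
    [[0,0,-8],[0,0,0]],
    [[0,0,-8],[0,0,0]],
  ],
)

```text
clock: 6.98
position: [0.5133, -0.3413, 0.0782]
tool_rot: [-3.142, 0.0, -0.298]
force: [-3.4, 1.3, 4.3]
grip_width: 0.0551
```

Run:
```python
from h import *
o=observe();print(o['clock'],o['position'],o['force'],o['moment'])
f=grab_frame('wrist'); save(f,'wrist7')
i=cv2.cvtColor(grab_frame('scene')['frame'],cv2.COLOR_RGB2BGR)[170:290,200:350]; cv2.imwrite(f'pics/scene7.png',cv2.resize(i,None,fx=5,fy=5,interpolation=cv2.INTER_CUBIC))
o=observe();print(o['clock'],o['position'],o['force'],o['moment'])
```

```text
6.975 [ 0.5133211  -0.34130483  0.07816924] [-3.37412002  1.33637667  4.32609503] [0.13599875 0.59875096 0.07442357]
7.075 [ 0.51329822 -0.34135787  0.07819306] [-1.9701472   1.10970142  4.9248073 ] [0.10294491 0.65600517 0.04572258]
```

View pics/scene7.png

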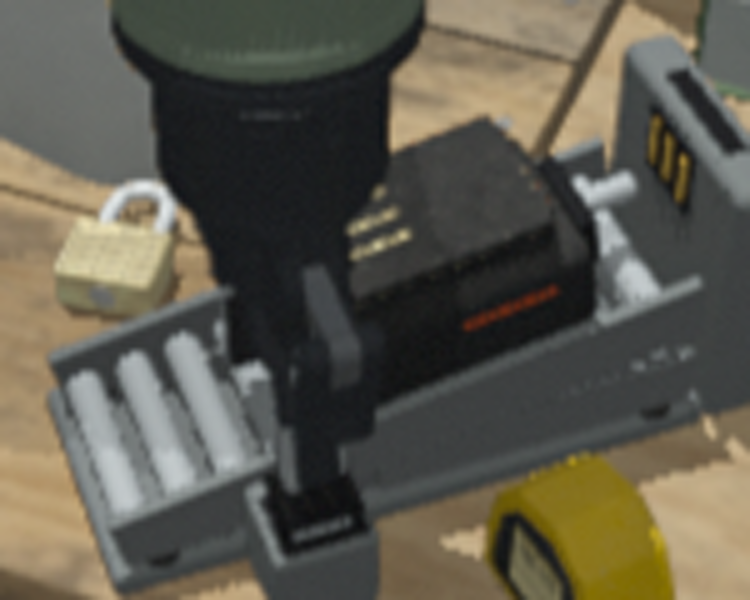

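View pics/wrist7.png

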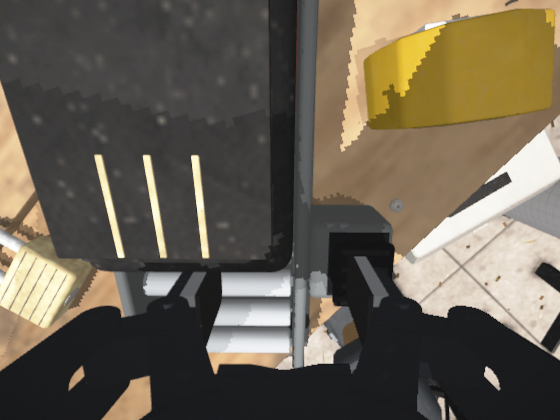

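Request:
move_arm(
  motion=[
    [[0,0,-1],[0,0,0]],
    [[0,0,-2],[0,0,0]],
    [[0,0,-3],[0,0,0]],
    [[0,0,-4],[0,0,0]],
    [[0,0,-4],[0,0,0]],
    [[0,0,-4],[0,0,0]],
  ],
)

```text
clock: 7.82
position: [0.5135, -0.3415, 0.0756]
tool_rot: [3.141, -0.0, -0.299]
force: [-9.7, 7.0, 31.0]
grip_width: 0.0547
```

Request:
move_arm(
  motion=[
    [[0,0,0.5],[0,0,0]],
    [[0,0,1],[0,0,0]],
    [[0,0,1],[0,0,0]],
    [[0,0,1],[0,0,0]],
  ],
)

```text
clock: 8.32
position: [0.5134, -0.3414, 0.0759]
tool_rot: [3.142, -0.0, -0.298]
force: [-6.2, 3.2, 16.4]
grip_width: 0.0549
```

Run:
```python
from h import *
o=observe();print(o['clock'],o['position'],o['force'],o['moment'])
f=grab_frame('wrist'); save(f,'wrist8')
i=cv2.cvtColor(grab_frame('scene')['frame'],cv2.COLOR_RGB2BGR)[170:290,200:350]; cv2.imwrite(f'pics/scene8.png',cv2.resize(i,None,fx=5,fy=5,interpolation=cv2.INTER_CUBIC))
o=observe();print(o['clock'],o['position'],o['force'],o['moment'])
```

```text
8.325 [ 0.51336541 -0.34143897  0.07586302] [-6.15179995  3.21375309 16.44380232] [ 0.30370246  1.46856425 -0.08149568]
8.425 [ 0.51339137 -0.34144105  0.0758769 ] [-5.61073367  3.44457556 16.09252919] [ 0.2982317   1.43833866 -0.02355158]
```

View pics/scene8.png

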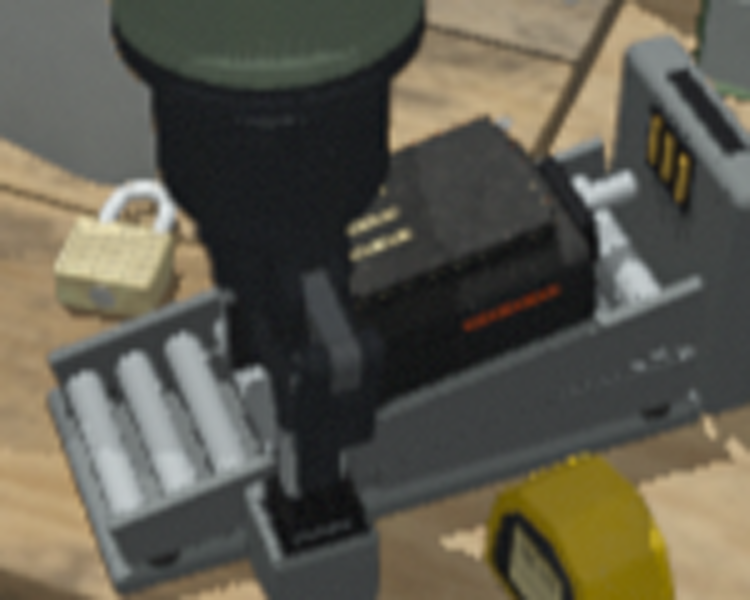

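View pics/wrist8.png

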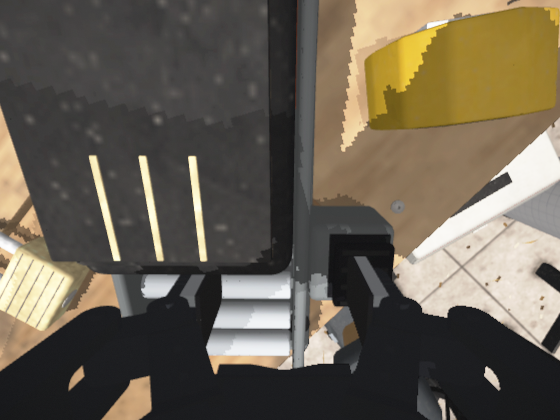

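Run:
```python
from h import *
job_done(); o=observe();print(o['clock'],o['position'],o['force'])
```

```text
the job is handed in; nothing more can be done
the job is handed in; nothing more can be done
```

The battery was caught and I handed the job in at about 8.4 s of the 32 s allowed. One finger holds the paddle down at its stop, and the other stands over the rollers in front of the battery.

**Final checks before hand-in:**
- **Battery:** it has come about 15–20 mm out of the tower, judged by eye from the last scene and wrist pictures. It rests against the blocking finger and sits level on the rollers. I did not grip or lift it.
- **Paddle:** the last reading was about 16 N upward on the tool. I had overshot to 31 N at the stop, so I backed off 1 mm.
- **Horizontal force:** about 6–7 N, mostly toward the dock's low end, so the battery is leaning on the finger. That is more than the 3–4 N the pusher and gravity should give. I put the rest down to friction at the paddle but did not test that.
- **Tape measure and padlock:** both look unmoved in the pictures.

**Measurements that disagreed:**
- The wrist picture put the dock 2–3 mm away from my two-camera fit. I split the difference, and the finger landed well on the paddle.
- The paddle reached its stop about 4 mm lower than the stated fingertip length predicted. The fingertips probably sit slightly farther back at this jaw opening.

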